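# Dock the flat battery pack on the charger and switch it on

## Robot

A 6-joint arm with a two-finger parallel gripper is mounted at the origin on a cart in front of the work surface, level with it; the furniture and walls round the work are solid. World frame = base frame: x ahead of the robot, y to its left, z up, the work surface at z = 0. Lengths are in mm, angles in rad, forces in N, time in s.
With the tool pointing down it reaches from about 275 to 850 mm from the base axis. Payload 19 kg.
Tool frame: the origin (TCP) lies on the centre line of the jaws, within the pads' length; the fingertips stand 17 mm ahead of it and the grasp point (between the pads) lies 2 mm behind it (tcp_to_tips is the distance from the TCP to the fingertips, in mm); z points along the fingers, y is the line along which they close (so a half turn about z gives the same grasp; the last joint's range is limited). The gripper opens to 85 mm and grips with 20 to 120 N. Pads are 22 mm wide; open, the fingers measure 114 mm over their backs; the gripper's body (76 mm by 85 mm) begins 54 mm behind the grasp point. The pads swing forward as they close: fully open they stand 13 mm farther back than shut.
Start: joints at [-1.385, 0.15, 1.437, -0, 1.554, -0.134], TCP at [180.741, -545.825, 248.267] pointing down, gripper open.
Joint ranges: [-2.8, 2.8], [-0.68, 2.1], [0.12, 2.68], [-1.39, 4.53], [0.16, 2.79], [-2.81, 2.81]. Speed limits (rad/s): [1.89, 1.89, 2.22, 3.01, 3.01, 3.01].

## Interface

Orientations are given as a unit quaternion [w, x, y, z].
In Python, from bench import state, capture, sign_off, tcp_to_tips gives the robot as it stands. The module is installed in compiled form; this text tells all that it offers.
- The arm moves only by the tool move_arm, never from a script. Its arguments are lists of equal length, an entry for each row: "travel": the shift along the tool's x, y, z in cm, a list of three; "delta_rot": the turn, a rotation vector about the tool's x, y, z in degrees, a list of three. A call has 1 to 10 rows; each row is the pose to reach, as a shift and turn from the pose commanded when the call began, along the tool's axes at that moment; what a row does not reach only later rows make up. A row lasts 1/8 s, in which the tool goes at most 62.5 mm and 10.7 degrees, less where a joint would pass 70% of its speed; a pose out of reach is approached as far as the arm can. A call with a gripper value outside its range is refused whole. "grip" is the opening, from 0 (shut) to 1 (fully open), set as the call begins (left out, the last holds). The fingers move at their own pace and stop on an object; the grip force is fixed at half the most. Time passes only in rows, so rows that repeat a pose let the fingers close. It gives the time, the measured TCP pose, the force, the opening and the grip force at its end, in the units of the state.
- state(): the state, without advancing time (a new reading comes with each control period).
- capture(name): name is "side" or "top" or "wrist"; returns a dict with "image" (400x640x3 uint8, red, green, blue), "camera_matrix" (3x3 intrinsics, pixels), "origin" and "attitude" of the camera in the world; the wrist camera has in their place "T_tool_cam" (4x4, takes a point from camera to tool coordinates, whose origin is the TCP and whose axes are the flange's). Camera axes: x right, y down, z forward; pixel columns grow to the right and rows downward; lengths in mm; the calibration is good to about 2 mm. A picture is of the moment at which its call begins: read the wrist's pose just before it. There is no depth.
- sign_off(): hands the job in; it is judged then, once.
The state is a dict: "time_s": time; "joint_pos": joint angles; "joint_velocities": joint speeds; "joint_efforts": joint torques, N m; "position": TCP position; "ee_rot": TCP orientation; "force": force on the tool from outside, world axes, zero at the start; "ft_torque": the same for the moment, N m; "gripper_width": finger opening in mm; "grasp_force": force on a finger pad.
Only numpy, scipy, OpenCV 4.12 (cv2) and the standard library are available. Lean on these libraries where they do the work, as an engineer would, in place of code of your own. Each camera call takes 0.05 s, during which the arm holds its last target. There are 200 camera calls.

## Task

Put the flat battery, the pack with the red tape, on charge: set it on the charger's deck with its contact end towards the charger's tower, slide it in under the two rails until it is fully home and the spring catch snaps in and holds it. Only then switch the charger on by pressing down the raised near end of the red rocker on the tower. Leave the charged pack with the green tape where it lies, and do not shove the other things on the bench about.

Things in the scene. Friction and masses are not known exactly. Their poses are not given: they have to be found in the camera images.
- charger: Dark grey charger, fixed to the bench, 213 x 100 mm. Origin on the bench surface; +x is the direction in which a pack is slid in, +y left of that, z up. Flat deck 20 mm above the bench, from the open front edge at x = -105 mm to a tower at x = 52 to 108 mm, top at z = 62 mm. The tower's front face (x = 52, four brass blades) is the solid end stop.
- rail_mouth (a point): Middle of the mouth of the two black rails, on the deck (charger x = -2 mm). Rails run from here to the tower: walls at y = +-32.5 mm inside, lips overhang inwards to y = +-26.5, underside 8.7 mm and top 13.3 mm above the deck. For 15 mm before the mouth the walls flare out to y = +-39 and the lips rise by 5 mm (lead-in).
- bay_start (a point): Point on the deck, charger x = -62, y = 0, z = 20 mm: set a pack down with its origin here (or up to 10 mm nearer the front edge) and its axes along the charger's, then slide it along the charger's +x.
- bay_home (a point): Point on the deck, charger x = 10, y = 0, z = 20 mm: origin of a pack that is fully home against the end stop. Pushing a pack past the catch on the way takes about 5 to 10 N.
- pack_red: Flat battery pack with red tape over top and sides, loose, about 0.35 kg, 84 (x) x 62 x 52 mm high. Origin: centre of the underside; +x to the contact end (slots in the face, brass strips on top), z up. Foot 62 wide, 7 high: its edges go under the rails. Body above it 48 wide up to z = 41, then 44. Grip the body across y, fingertips about 20 mm over the underside to clear the rails.
- latch (a joint): Spring catch in the deck between the rails (charger x = 14.5 mm): a steel wedge, with an orange tab on the charger's right side that moves with it. 0 m = up, 4 mm above the deck; to 0.005 as a pack presses it down (3 to 6 N). It snaps back to 0, into a pocket under the pack, when the pack is within about 1 mm of the end stop.
- power (a joint): Red rocker on the tower's top, 38 mm long along the charger's x, 24 wide, pivot at charger x = 80, y = -24, z = 69 mm. 0 rad = off: the near end (towards the deck, white bar) stands up; 0.44 = on, near end down. It stays where left; about 2 N at the near end moves it, by about 7 mm.
- rocker_near_end (a point): Fixed point of the charger to press down at: on the rocker's near end (charger x = 66, y = -24 mm), 72 mm above the bench. The rocker's top here is about 4 mm above this point when off and 2 mm below it when on; the frame round the rocker is 64 mm above the bench.
- pack_green: Charged battery pack, the same in shape and axes, with green tape; loose. To be left alone.
- notebook: Notebook lying on the bench, 210 x 152 x 13 mm; a bystander.
- driver_yellow: Yellow screwdriver, 209 mm long; a bystander.
- tape: Roll of black tape, 62 mm across, 19 mm high; a bystander.
- tray: Grey parts tray, 70 x 110 x 20 mm; a bystander.
- cutters: Blue side cutters, 131 mm long; a bystander.
- mug: White mug, 97 mm high; a bystander.
- spool: Solder spool, 57 mm across, 42 mm high; a bystander.

How it is judged (in metres and radians):
On the way, in this order (a step that is already met when the one before it is completed fails the run):
1. the red-taped pack is fully home in the charger's rails and the catch has snapped up (charger still off) (x of pack_red in the frame of charger between 0.0065 and 0.013 m and z of pack_red in the frame of charger below 0.0235 m and value of joint latch below 0.0012 m and value of joint power below 0.2 rad), for 0.2 s.
2. the charger's rocker is switched on (value of joint power above 0.3 rad), for 0.1 s.
At the end, for the whole second after the job is handed in: The red-taped pack lies at rest on the charger's deck between the rails, fully home (origin 6.5 to 13 mm along the charger's x, within 4 mm sideways, 3.5 mm in height and 0.1 rad), the catch is up within 1.2 mm, and the rocker is on (over 0.3 rad) (x of pack_red in the frame of charger between 0.0065 and 0.013 m and y of pack_red in the frame of charger between -0.004 and 0.004 m and z of pack_red in the frame of charger between 0.017 and 0.0235 m and angle between the x axis of pack_red and the x axis of charger, either way round below 0.1 rad and value of joint latch below 0.0012 m and value of joint power above 0.3 rad and linear speed of pack_red below 0.01 m/s); the robot touches nothing.
It fails at once if the green-taped pack is moved by more than 30 mm (distance of pack_green from where it was at the start of the episode above 0.03 m).
It fails at once if another thing on the bench is shoved by more than 40 mm (distance of any of notebook, driver_yellow, tape, tray, cutters, mug, spool from where it was at the start of the episode above 0.04 m).
It also fails if it takes over 45 s, if anything falls off the work surface, if the arm or the gripper's body presses on something with over 40 N, if the wrist force passes 120 N, or if a joint passes its speed limit or range.

## Working session

There is one attempt and no reset: what is moved stays moved. The work goes in short steps, Python scripts to look and compute and a tool call to move; the robot and the scene stay as the last step left them, time stands still between calls to the robot, and variables do not carry over. Pictures are saved under pics/ and viewed, at most 10 in all, crops included, and the job is handed in when it is done.

Besides the shell and the picture viewer there is one more tool, called after ">>>" by a JSON object that holds its "op" and its "data". move_arm: Moves the arm, as the interface text tells. Its arguments: {"type":"object","properties":{"travel":{"type":"array","items":{"type":"array","items":{"type":"number"}}},"delta_rot":{"type":"array","items":{"type":"array","items":{"type":"number"}}},"grip":{"type":"number"}},"required":["travel","delta_rot"]}

```bash
mkdir -p pics; cat > h.py <<'E'
import numpy as np, cv2
from bench import state, capture, sign_off, tcp_to_tips
from scipy.spatial.transform import Rotation as R
def q2R(q): return R.from_quat([q[1],q[2],q[3],q[0]]).as_matrix()
def att(a):
    a=np.array(a,float)
    return a if a.shape==(3,3) else q2R(a)
def cam(name):
    s=state(); c=capture(name)
    if name=="wrist":
        T=np.array(c["T_tool_cam"]); Rw=q2R(s["ee_rot"])
        return c["image"],np.array(c["camera_matrix"]),Rw@T[:3,3]+np.array(s["position"]),Rw@T[:3,:3]
    return c["image"],np.array(c["camera_matrix"]),np.array(c["origin"],float),att(c["attitude"])
def ray(c,uv,z):
    _,K,o,A=c
    d=A@np.linalg.solve(K,[uv[0],uv[1],1.]); return o+d*(z-o[2])/d[2]
def proj(c,p):
    _,K,o,A=c
    v=K@(A.T@(np.array(p)-o)); return v[:2]/v[2]
def save(c,n): cv2.imwrite("pics/"+n,c[0][...,::-1])
E
python3 - <<'E'
from h import *
import pickle
for n in("top","side"):
    c=cam(n); save(c,n+"0.png"); pickle.dump(c,open(n+"0.pkl","wb")); print(n,c[1][0],c[2],c[3].round(3).tolist())
s=state(); print(s["time_s"],s["position"],s["ee_rot"],s["gripper_width"],tcp_to_tips)
E
```

```text
top [372.60275996   0.         321.30050171] [ 425.90344109  -95.49326543 1145.07861558] [[-0.025, -0.991, 0.13], [-1.0, 0.026, 0.006], [-0.009, -0.13, -0.991]]
side [486.48112285   0.         328.47803394] [ -56.86622518 1004.60991264  816.5973171 ] [[-0.872, -0.269, 0.409], [-0.489, 0.441, -0.752], [0.022, -0.856, -0.516]]
0.1 [ 180.695338   -545.65657944  247.75952531] [-5.55566340e-04  9.87246674e-01  1.59197031e-01 -2.39135105e-05] 85.45278100868165 17.0
```

View pics/top0.png

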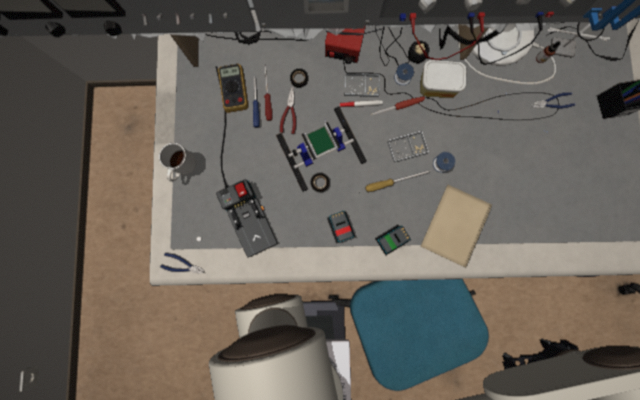

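View pics/side0.png

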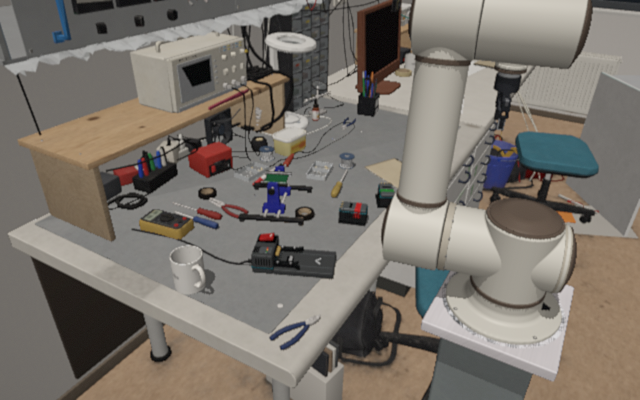

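The top view shows the charger at about (247,218) with its tower towards (238,190). The red pack is at (342,227), the green pack at (393,239) and the notebook at (456,226). I'll enlarge that region.

```bash
python3 - <<'E'
from h import *
import pickle
c=pickle.load(open("top0.pkl","rb"))
a=cv2.resize(c[0][170:265,205:365],None,fx=5,fy=5,interpolation=cv2.INTER_CUBIC)
cv2.imwrite("pics/topcrop.png",a[...,::-1])
for n,p in dict(ch_frontL=(245,257),ch_frontR=(277,242),red=(342,227)).items(): print(n,ray(c,p,20).round())
E
```

```text
ch_frontL [401. 144.  20.]
ch_frontR [443.  48.  20.]
red [ 483. -149.   20.]
```

View pics/topcrop.png

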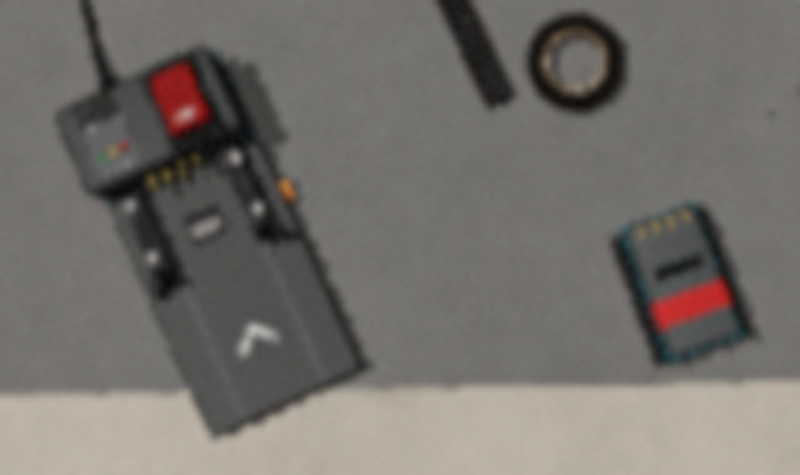

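>>> {"op": "move_arm", "data": {"travel": [[4.5,-3,0],[9,-6,0],[13.5,-9.3,0],[18,-12.4,0],[22.5,-15.4,0],[27,-18.5,0],[31.5,-21.6,0],[36,-24.7,0],[41,-28.2,0],[41,-28.2,0]], "delta_rot": [[0,0,0],[0,0,0],[0,0,0],[0,0,0],[0,0,0],[0,0,0],[0,0,0],[0,0,0],[0,0,0],[0,0,0]]}}

```text
time_s: 1.35
position: [482.8, -146.0, 247.9]
ee_rot: [-0.001, 0.987, 0.162, -0.0]
force: [0.3, -0.4, -1.0]
gripper_width: 85.5
grasp_force: 0.0
```

```bash
python3 - <<'E'
from h import *
import pickle
c=cam("wrist"); save(c,"w1.png"); pickle.dump(c,open("w1.pkl","wb"))
s=state(); print(s["time_s"],s["position"],s["ee_rot"],c[1],c[2],c[3].round(3))
E
```

```text
1.4 [ 481.84857484 -147.68695238  247.86535007] [-2.90176086e-04  9.86967950e-01  1.60916259e-01 -3.72334901e-04] [[310.48418744   0.         317.06813647]
 [  0.         310.48418744 200.53336309]
 [  0.           0.           1.        ]] [ 554.20501352 -123.63802886  373.85577872] [[ 0.319 -0.907 -0.276]
 [-0.948 -0.305 -0.093]
 [ 0.     0.291 -0.957]]
```

View pics/w1.png

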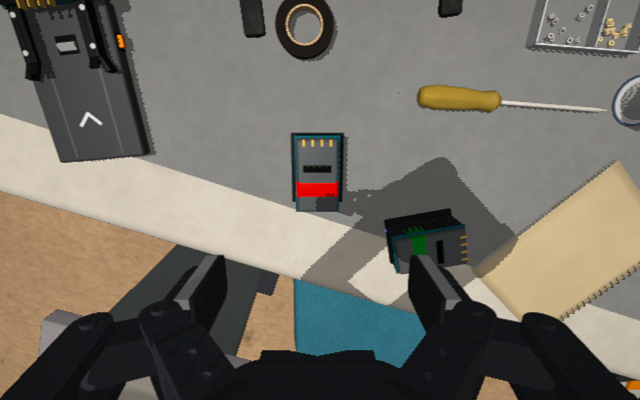

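The wrist view shows the red pack upright in the image at about (317,172), nearly aligned with the tool. The green pack is at (428,245), and the charger deck is at the upper left with the arrow at (92,118). I'll enlarge the red pack.

```bash
python3 - <<'E'
from h import *
import pickle
c=pickle.load(open("w1.pkl","rb"))
a=cv2.resize(c[0][125:220,280:360],None,fx=6,fy=6,interpolation=cv2.INTER_CUBIC)
b=cv2.resize(c[0][0:165,0:160],None,fx=3.45,fy=3.45,interpolation=cv2.INTER_CUBIC)
a=cv2.copyMakeBorder(a,0,0,0,800-480-0,cv2.BORDER_CONSTANT)[:, :480]
b=cv2.resize(c[0][40:165,90:160],(320,570),interpolation=cv2.INTER_CUBIC)
cv2.imwrite("pics/w1c.png",np.clip(a.astype(float)*1.6,0,255).astype(np.uint8)[...,::-1])
E
```

```text
(no output)
```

View pics/w1c.png

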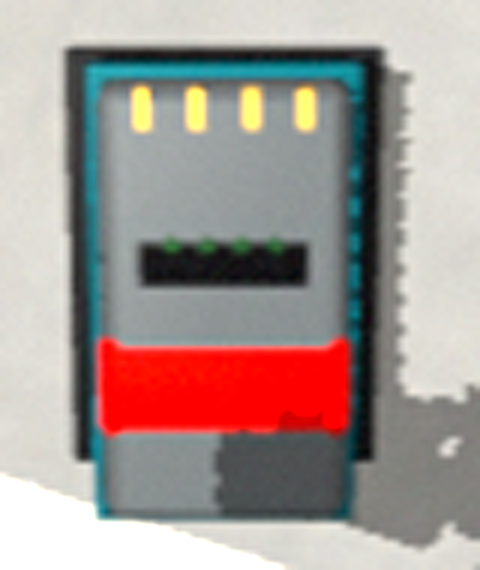

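Front foot corners are at crop (67,48) and (383,48). The rear edge of the top is at (103,514) to (350,514), and the tape edges are at y 345 and 432.

```bash
python3 - <<'E'
from h import *
import pickle
c=pickle.load(open("w1.pkl","rb")); t=pickle.load(open("top0.pkl","rb"))
P=lambda x,y:((x+.5)/6-.5+280,(y+.5)/6-.5+125)
A=[ray(c,P(67,48),7),ray(c,P(383,48),7)]; B=[ray(c,P(98,517),41),ray(c,P(352,517),41)];B2=[ray(c,P(105,512),52),ray(c,P(348,512),52)]
D=[ray(c,P(98,345),52),ray(c,P(350,345),52)];S=[ray(c,P(143,108),52),ray(c,P(305,108),52)]
for n,(p,q) in dict(foot=A,rear41=B,rear52=B2,tape=D,strips=S).items():
    d=p-q; print(n,((p+q)/2).round(1),"w",np.linalg.norm(d).round(1),"yaw",np.degrees(np.arctan2(-d[0],d[1])).round(1))
m=(A[0]+A[1])/2
for b in (B,B2):
    v=m-(b[0]+b[1])/2; print("len",np.hypot(v[0],v[1]),"yaw",np.degrees(np.arctan2(v[1],v[0])), "org",(m+(b[0]+b[1])/2)[:2]/2)
for nm,cc,msk in(("w",c,1),("t",t,1)):
    h=cv2.cvtColor(cc[0],cv2.COLOR_RGB2HSV).astype(int)
    M=((h[...,0]<8)|(h[...,0]>172))&(h[...,1]>180)&(h[...,2]>90)
    n,l,st,ce=cv2.connectedComponentsWithStats(M.astype(np.uint8))
    for i in range(1,n):
        if st[i,4]>20: print(nm,st[i],ce[i],ray(cc,ce[i],52).round(1))
E
```

```text
foot [ 526.4 -133.1    7. ] w 61.0 yaw 18.6
rear41 [ 446.8 -159.9   41. ] w 47.9 yaw 18.6
rear52 [ 451.4 -158.7   52. ] w 44.3 yaw 18.6
tape [ 480.8 -148.3   52. ] w 44.7 yaw 18.6
strips [ 520.2 -135.    52. ] w 27.7 yaw 18.6
len 83.98602893687723 yaw 18.60170666561329 org [ 486.61268473 -146.52182539]
len 79.27822995928562 yaw 18.796132898737877 org [ 488.88673733 -145.89837126]
w [297 182  41  15 580] [317.         189.42241379] [ 473.2 -150.9   52. ]
t [326  34  18  14  66] [332.51515152  42.57575758] [1058.2 -136.2   52. ]
t [341 103  12   3  29] [347.10344828 104.24137931] [ 855.8 -175.    52. ]
t [235 183  11  12  73] [240.05479452 187.80821918] [605.7 152.   52. ]
t [336 226  15   9  56] [343.14285714 230.19642857] [ 472.3 -150.4   52. ]
```

```bash
python3 - <<'E'
from h import *
import pickle
c=pickle.load(open("w1.pkl","rb")); s=state()
yaw=np.radians(18.6); X=np.array([np.cos(yaw),np.sin(yaw)]); Y=np.array([-X[1],X[0]])
o=np.array([486.6,-146.5])
for p,z in (((386,221),7),((384,221),41),((391,268),41),((395,272),52)):
    g=ray(c,p,z)[:2]-o; print("green in pack",(g@X).round(),(g@Y).round())
Rw=q2R(s["ee_rot"]); print(Rw.round(4).tolist(), s["position"])
print("move",Rw.T@(np.array([*o,37])-s["position"]))
E
```

```text
green in pack -67.0 -87.0
green in pack -54.0 -77.0
green in pack -115.0 -89.0
green in pack -114.0 -91.0
[[0.9482, 0.3176, -0.0008], [0.3176, -0.9482, 0.0005], [-0.0006, -0.0007, -1.0]] [ 481.84857484 -147.68695238  247.86535007]
move [  5.01766491   0.52980101 210.86185787]
```

>>> {"op": "move_arm", "data": {"travel": [[0.5,0.05,4],[0.5,0.05,9],[0.5,0.05,14],[0.5,0.05,18],[0.5,0.05,20.5],[0.5,0.05,21.1],[0.5,0.05,21.1]], "delta_rot": [[0,0,0],[0,0,0],[0,0,0],[0,0,0],[0,0,0],[0,0,0],[0,0,0]], "grip": 1}}

```text
time_s: 2.28
position: [486.1, -148.8, 37.8]
ee_rot: [0.0, 0.987, 0.159, 0.0]
force: [-0.4, -0.9, 0.5]
gripper_width: 85.6
grasp_force: 0.0
```

>>> {"op": "move_arm", "data": {"travel": [[0,0,0],[0,0,0],[0,0,0],[0,0,0],[0,0,0],[0,0,0]], "delta_rot": [[0,0,0],[0,0,0],[0,0,0],[0,0,0],[0,0,0],[0,0,0]], "grip": 0.3}}

```text
time_s: 3.02
position: [486.5, -148.2, 38.4]
ee_rot: [0.0, 0.987, 0.159, 0.0]
force: [-3.4, 1.2, 11.7]
gripper_width: 46.7
grasp_force: 62.1
```

>>> {"op": "move_arm", "data": {"travel": [[0,0,-3],[0,0,-8],[0.5,-2.5,-13],[1.5,-7,-15],[2,-11.5,-15],[2.5,-16,-15],[3,-20.5,-15],[4,-24,-15],[4,-25.4,-15],[4,-25.4,-15]], "delta_rot": [[0,0,0],[0,0,0],[0,0,0],[0,0,-1],[0,0,-2],[0,0,-3],[0,0,-4],[0,0,-5],[0,0,-5],[0,0,-5]]}}

```text
time_s: 4.28
position: [444.0, 105.9, 187.4]
ee_rot: [0.0, 0.979, 0.203, -0.0]
force: [-0.1, -1.1, -4.3]
gripper_width: 46.7
grasp_force: 64.3
```

```bash
python3 - <<'E'
from h import *
import pickle
c=cam("wrist"); save(c,"w2.png"); pickle.dump(c,open("w2.pkl","wb"))
s=state(); print(s["time_s"],s["position"],s["ee_rot"],s["gripper_width"],s["force"])
E
```

```text
4.325 [444.26052624 105.29092928 187.33818561] [ 1.02804198e-04  9.79315676e-01  2.02338323e-01 -1.47012217e-05] 46.89571153254312 [ 0.69975513 -0.84171105 -3.54381273]
```

View pics/w2.png

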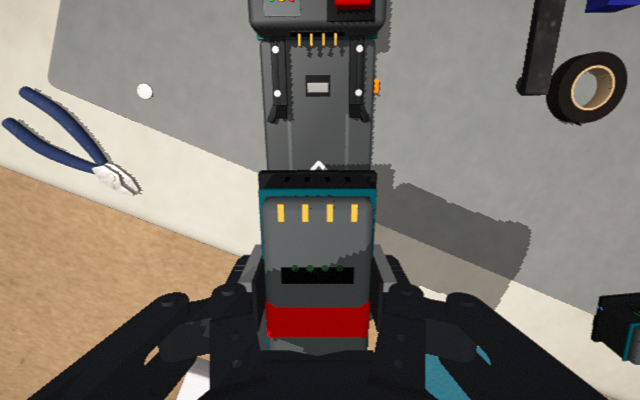

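The view shows the pack held straight in the jaws. The charger lies ahead, with the latch at (317,86), rail tips at (277,118) and (358,118), brass blades on row 40, and the deck side edges at columns 267 and 371. I'll zoom for edges.

```bash
python3 - <<'E'
from h import *
import pickle
c=pickle.load(open("w2.pkl","rb"))
a=cv2.resize(c[0][0:150,235:435],None,fx=4,fy=4,interpolation=cv2.INTER_CUBIC)
cv2.imwrite("pics/w2c.png",np.clip(a.astype(float)*1.8,0,255).astype(np.uint8)[...,::-1])
E
```

```text
(no output)
```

View pics/w2c.png

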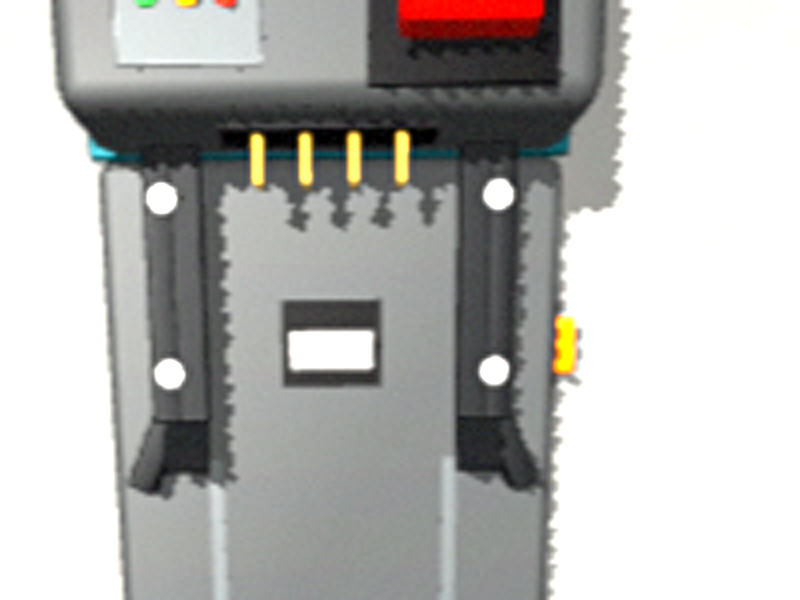

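```bash
cat > ch.py <<'E'
from h import *
import pickle
c=pickle.load(open("w2.pkl","rb"))
P=lambda x,y:((x+.5)/4-.5+235,(y+.5)/4-.5)
r=lambda x,y,z:ray(c,P(x,y),z)
E
python3 - <<'E'
from ch import *
pairs=dict(bolt_far=(r(161,198,34),r(498,194,34)),bolt_near=(r(169,374,34),r(494,370,34)),lip=(r(208,420,33.3),r(458,416,33.3)),
 line_far=(r(218,490,20),r(447,490,20)),line_near=(r(222,595,20),r(447,595,20)),edge_far=(r(110,200,20),r(558,200,20)),edge_near=(r(128,595,20),r(549,595,20)),towerfoot=(r(105,160,20),r(558,156,20)),towertop=(r(75,95,62),r(595,90,62)))
M={}
for n,(p,q) in pairs.items():
    d=p-q; M[n]=(p+q)/2; print(n,M[n].round(1),"w",np.linalg.norm(d).round(1),"yaw",np.degrees(np.arctan2(-d[0],d[1])).round(2))
for a,b in(("bolt_far","bolt_near"),("line_far","line_near"),("edge_far","edge_near")):
    v=M[a]-M[b]; print(a,np.degrees(np.arctan2(v[1],v[0])).round(2),np.linalg.norm(v))
pts=np.array([M[k][:2] for k in("bolt_far","bolt_near","lip","line_far","line_near","edge_far","edge_near")])
m=pts.mean(0); u=np.linalg.svd(pts-m)[2][0]; u*=np.sign(u[0]); print("axis yaw",np.degrees(np.arctan2(u[1],u[0])),"res",((pts-m)@[-u[1],u[0]]).round(2))
L=r(331,343,20)[:2]
for n,p,x in(("lip",M["lip"][:2],-2),("slot",L,14.5),("foot",M["towerfoot"][:2],52)): print(n,"origin est along",((p-m)@u-x).round(1), "y",((p-m)@[-u[1],u[0]]).round(1))
print("m",m)
# pack in jaws: strips top z, foot corners
s=state(); t=np.array(s["position"]); Rw=q2R(s["ee_rot"]); print("tool yaw",np.degrees(np.arctan2(Rw[1,0],Rw[0,0])),t, Rw[:,2])
top=t[2]-38.4+52
for n,p,z in(("strips",((281,213),(354,213)),top),("tapetop",((272,305),(365,305)),top),("foot",((259,171),(376,171)),top-45)):
    a,b=[ray(c,q,z) for q in p]; d=a-b; print(n,"w",np.linalg.norm(d).round(1),"yaw",np.degrees(np.arctan2(-d[0],d[1])).round(1),"tool xy",(Rw.T@((a+b)/2-t)).round(1))
E
```

```text
bolt_far [554.5 151.8  34. ] w 69.0 yaw 24.03
bolt_near [523.5 137.9  34. ] w 69.1 yaw 24.07
lip [515.  133.9  33.3] w 53.8 yaw 24.28
line_far [500.6 127.7  20. ] w 52.5 yaw 23.4
line_near [478.8 117.7  20. ] w 52.9 yaw 23.39
edge_far [556.3 151.4  20. ] w 96.4 yaw 23.42
edge_near [479.2 116.8  20. ] w 98.9 yaw 23.39
towerfoot [563.5 155.2  20. ] w 96.6 yaw 23.87
towertop [566.3 155.9  62. ] w 93.7 yaw 23.91
bolt_far 24.11 34.05035744759312
line_far 24.56 23.94634642914135
edge_far 24.18 84.496454509754
axis yaw 24.156910521195233 res [ 0.32  0.35  0.14  0.39  0.22 -0.7  -0.73]
lip origin est along 1.6 y 0.1
slot origin est along 1.1 y 0.3
foot origin est along 0.6 y -0.2
m [515.41569431 133.88440463]
tool yaw 23.347462094643404 [444.26052624 105.29092928 187.33818561] [ 1.28081842e-05 -2.07304766e-04 -9.99999978e-01]
strips w 28.0 yaw 23.4 tool xy [ 35.5   1.1 -13.6]
tapetop w 39.2 yaw 23.3 tool xy [ -5.5   1.6 -13.6]
foot w 60.3 yaw 23.4 tool xy [42.7  1.2 31.4]
```

>>> {"op": "move_arm", "data": {"travel": [[0.5,0.12,3],[1,0.12,7],[1,0.12,10],[1,0.12,11.5],[1,0.12,11.9],[1,0.12,11.9]], "delta_rot": [[0,0,-0.7],[0,0,-0.7],[0,0,-0.7],[0,0,-0.7],[0,0,-0.7],[0,0,-0.7]]}}

```text
time_s: 5.08
position: [454.5, 108.2, 69.1]
ee_rot: [0.0, 0.978, 0.208, 0.0]
force: [-0.6, -0.0, -3.7]
gripper_width: 46.6
grasp_force: 64.2
```

```bash
python3 - <<'E'
from h import *
import pickle
c=cam("wrist"); save(c,"w3.png"); pickle.dump(c,open("w3.pkl","wb"))
s=state(); print(s["time_s"],s["position"],s["ee_rot"],s["gripper_width"],s["force"])
Rw=q2R(s["ee_rot"]);print("yaw",np.degrees(np.arctan2(Rw[1,0],Rw[0,0])))
a=cv2.resize(c[0][50:250,220:420],None,fx=3,fy=3,interpolation=cv2.INTER_CUBIC)
cv2.imwrite("pics/w3c.png",np.clip(a.astype(float)*1.8,0,255).astype(np.uint8)[...,::-1])
E
```

```text
5.125 [454.58592115 108.31311623  69.33056628] [7.05477708e-05 9.78125158e-01 2.08015957e-01 7.29906309e-04] 46.671307088490785 [ 1.2004652   0.19348685 -3.57978798]
yaw 24.012239346799756
```

View pics/w3c.png

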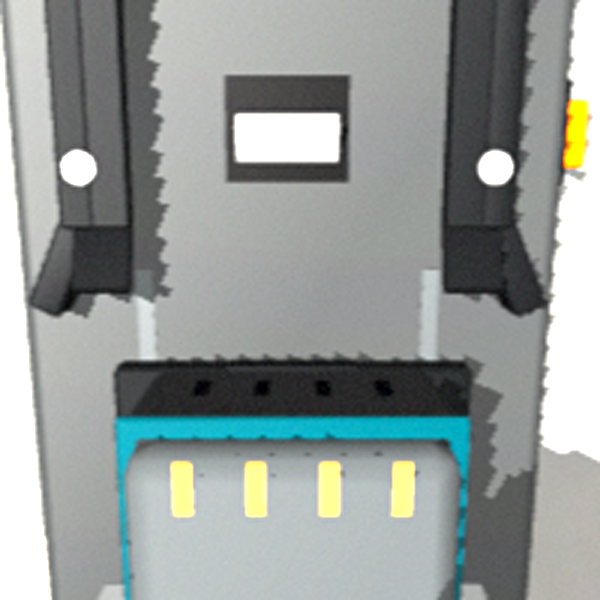

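```bash
python3 - <<'E'
from h import *
import pickle
c=pickle.load(open("w3.pkl","rb")); s=state(); t=np.array(s["position"]); Rw=q2R(s["ee_rot"])
P=lambda x,y:((x+.5)/3-.5+220,(y+.5)/3-.5+50)
f=t[2]-38.4
D=dict(bolt=((78,167),(495,167),34),lip=((131,226),(443,226),33.3),line_f=((147,280),(430,280),20),line_n=((147,350),(430,350),20),edge_f=((25,200),(556,200),20),edge_n=((50,585),(529,585),20),slot=((225,128),(350,128),20),
 foot=((116,366),(471,366),f+7),strips=((182,488),(402,488),f+52),body=((117,418),(469,418),f+41))
for n,(p,q,z) in D.items():
    a,b=ray(c,P(*p),z),ray(c,P(*q),z); print(n,"w",np.linalg.norm(a-b).round(1),"tool",(Rw.T@((a+b)/2-t)).round(1))
E
```

```text
bolt w 69.0 tool [74.9  0.9 35.4]
lip w 52.8 tool [65.3  0.9 36.1]
line_f w 52.7 tool [54.8  1.1 49.4]
line_n w 53.8 tool [41.6  1.1 49.4]
edge_f w 96.4 tool [69.1  1.5 49.4]
edge_n w 98.4 tool [-7.2  1.3 49.3]
slot w 22.2 tool [81.5  1.  49.4]
foot w 60.9 tool [42.2  2.  31.5]
strips w 28.0 tool [ 35.7   1.7 -13.5]
body w 48.1 tool [42.   1.8 -2.5]
```

>>> {"op": "move_arm", "data": {"travel": [[0,-0.08,0.5],[0,-0.08,0.9],[0,-0.08,1.05],[0,-0.08,1.1],[0,-0.08,1.1]], "delta_rot": [[0,0,0],[0,0,0],[0,0,0],[0,0,0],[0,0,0]]}}

```text
time_s: 5.75
position: [453.6, 109.2, 58.3]
ee_rot: [-0.0, 0.978, 0.208, -0.0]
force: [-12.3, -1.5, 20.1]
gripper_width: 46.4
grasp_force: 67.2
```

>>> {"op": "move_arm", "data": {"travel": [[0,0,-0.06],[0.8,0,-0.06],[1.6,0,-0.06],[2.4,0,-0.06],[3,0,-0.06],[3.6,0,-0.06],[3.6,0,-0.06]], "delta_rot": [[0,0,0],[0,0,0],[0,0,0],[0,0,0],[0,0,0],[0,0,0],[0,0,0]]}}

```text
time_s: 6.62
position: [486.9, 123.9, 58.4]
ee_rot: [0.0, 0.978, 0.208, 0.0]
force: [-2.9, -1.6, 6.1]
gripper_width: 46.5
grasp_force: 65.6
```

>>> {"op": "move_arm", "data": {"travel": [[0.5,0,0],[1,0,0],[1.5,0,0],[2,0,0],[2.5,0,0],[3,0,0],[3.4,0,0],[3.7,0,0],[3.9,0,0],[3.9,0,0]], "delta_rot": [[0,0,0],[0,0,0],[0,0,0],[0,0,0],[0,0,0],[0,0,0],[0,0,0],[0,0,0],[0,0,0],[0,0,0]]}}

```text
time_s: 7.88
position: [522.7, 139.8, 58.4]
ee_rot: [0.0, 0.978, 0.208, 0.001]
force: [-0.2, 0.8, 5.0]
gripper_width: 46.6
grasp_force: 65.5
```

>>> {"op": "move_arm", "data": {"travel": [[0.1,0,0],[0.2,0,0],[0.3,0,0],[0.3,0,0]], "delta_rot": [[0,0,0],[0,0,0],[0,0,0],[0,0,0]]}}

```text
time_s: 8.38
position: [524.1, 140.5, 58.4]
ee_rot: [0.0, 0.978, 0.208, -0.001]
force: [-14.8, -7.0, 16.4]
gripper_width: 46.6
grasp_force: 66.8
```

>>> {"op": "move_arm", "data": {"travel": [[0.1,0,0],[0.15,0,0],[0.15,0,0]], "delta_rot": [[0,0,0],[0,0,0],[0,0,0]]}}

```text
time_s: 8.75
position: [524.2, 140.5, 58.3]
ee_rot: [0.001, 0.978, 0.208, -0.003]
force: [-29.5, -14.2, 26.7]
gripper_width: 46.6
grasp_force: 68.1
```

```bash
python3 - <<'E'
from h import *
import pickle
c=cam("wrist"); save(c,"w4.png"); pickle.dump(c,open("w4.pkl","wb"))
s=state(); print(s["time_s"],s["position"],s["force"])
def orange(cc):
    h=cv2.cvtColor(cc[0],cv2.COLOR_RGB2HSV).astype(int)
    M=(h[...,0]>8)&(h[...,0]<22)&(h[...,1]>200)&(h[...,2]>150)
    n,l,st,ce=cv2.connectedComponentsWithStats(M.astype(np.uint8))
    return [(st[i].tolist(),ce[i]) for i in range(1,n) if st[i,4]>15]
for n in("w2","w3","w4"):
    cc=pickle.load(open(n+".pkl","rb"))
    for st,ce in orange(cc): print(n,st,ce.round(1),[ray(cc,ce,z)[:2].round(1).tolist() for z in(8,12,16,20)])
E
```

```text
8.8 [524.1781954  140.5378364   58.32450339] [-28.37971712 -13.5340702   26.72226736]
w2 [374, 79, 5, 14, 55] [375.7  85.7] [[551.3, 91.2], [550.8, 91.8], [550.3, 92.4], [549.8, 92.9]]
w3 [408, 83, 8, 23, 139] [411.5  94. ] [[551.4, 90.4], [550.8, 91.4], [550.2, 92.4], [549.6, 93.4]]
w4 [405, 221, 6, 19, 94] [407.6 230.3] [[549.0, 89.0], [550.0, 90.9], [551.0, 92.7], [552.0, 94.6]]
```

View pics/w4.png

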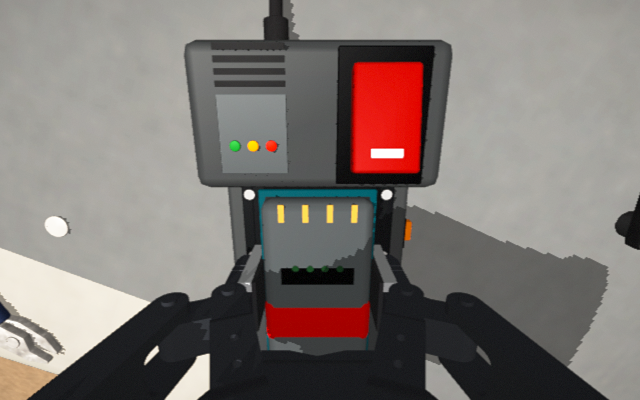

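The pack is against the end stop, and 30 N gives no further motion. The orange tab rays meet at the same height as before (z of about 14), so the catch is up. The rocker is at (387,117) with its white bar at the near end (387,153). I'll relax the push and release.

>>> {"op": "move_arm", "data": {"travel": [[-0.2,0,-0.05],[-0.35,0,-0.1],[-0.35,0,-0.1],[-0.35,0,-0.1]], "delta_rot": [[0,0,0],[0,0,0],[0,0,0],[0,0,0]]}}

```text
time_s: 9.3
position: [523.1, 140.2, 58.8]
ee_rot: [-0.0, 0.978, 0.208, -0.0]
force: [-0.3, 0.7, -4.1]
gripper_width: 46.9
grasp_force: 64.4
```

>>> {"op": "move_arm", "data": {"travel": [[0,0,0],[0,0,0],[0,0,0],[0,0,0],[0,0,-1],[0,0,-4],[0,0,-8],[0,0,-9],[0,0,-9]], "delta_rot": [[0,0,0],[0,0,0],[0,0,0],[0,0,0],[0,0,0],[0,0,0],[0,0,0],[0,0,0],[0,0,0]], "grip": 0.85}}

```text
time_s: 10.42
position: [523.3, 140.1, 149.6]
ee_rot: [0.0, 0.978, 0.208, 0.001]
force: [0.0, 0.4, 0.2]
gripper_width: 72.6
grasp_force: 0.0
```

```bash
python3 - <<'E'
from h import *
import pickle
c=cam("wrist"); save(c,"w5.png"); pickle.dump(c,open("w5.pkl","wb"))
s=state(); print(s["time_s"],s["position"],s["force"],s["gripper_width"])
a=cv2.resize(c[0][50:290,180:480],None,fx=2.5,fy=2.5,interpolation=cv2.INTER_CUBIC)
cv2.imwrite("pics/w5c.png",np.clip(a.astype(float)*1.6,0,255).astype(np.uint8)[...,::-1])
h=cv2.cvtColor(c[0],cv2.COLOR_RGB2HSV).astype(int)
M=(h[...,0]>8)&(h[...,0]<22)&(h[...,1]>200)&(h[...,2]>150)
n,l,st,ce=cv2.connectedComponentsWithStats(M.astype(np.uint8))
for i in range(1,n):
    if st[i,4]>15: print(st[i],[ray(c,ce[i],z)[:2].round(1).tolist() for z in(10,14)])
E
```

```text
10.475 [522.85549182 140.08715029 148.54459678] [ 0.03525269 -0.15671591 -0.63974103] 72.67073715140027
[376 183   5  14  56] [[549.9, 90.9], [550.5, 92.1]]
```

View pics/w5c.png

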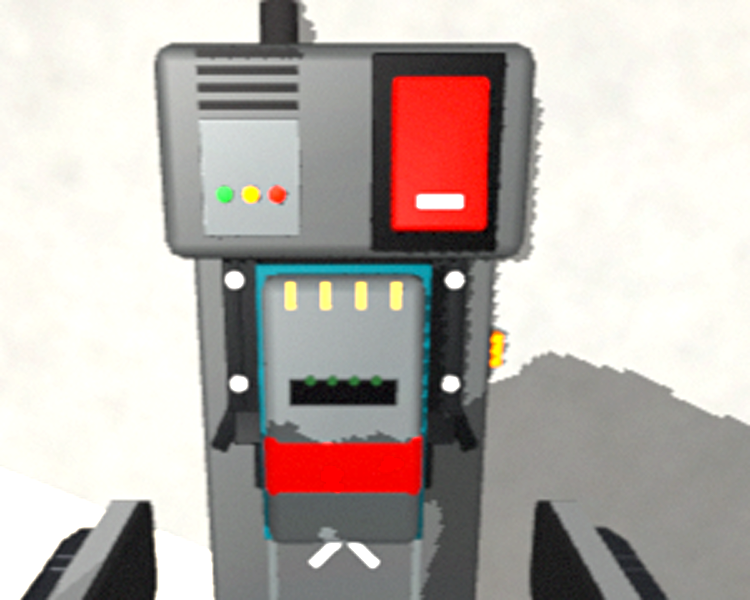

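The pack sits under the rails at the tower, and the tab is still at its "up" position. The rocker spans crop (392–490, 77–231). A quick check of pack x and the rocker position follows.

```bash
python3 - <<'E'
from h import *
import pickle
c=pickle.load(open("w5.pkl","rb")); s=state(); t=np.array(s["position"]); Rw=q2R(s["ee_rot"])
P=lambda x,y:((x+.5)/2.5-.5+180,(y+.5)/2.5-.5+50)
D=dict(bolt_f=((235,281),(455,281),34),bolt_n=((239,384),(451,384),34),strips=((291,296),(396,296),72),rocker_near=((392,231),(490,231),76),whitebar=((416,202),(464,202),75),rock_far=((392,77),(490,77),66),frame_near=((372,248),(497,248),64))
for n,(p,q,z) in D.items():
    a,b=ray(c,P(*p),z),ray(c,P(*q),z); print(n,"w",np.linalg.norm(a-b).round(1),"tool",(Rw.T@((a+b)/2-t)).round(1))
for n in("w2",):
    cc=pickle.load(open(n+".pkl","rb"))
E
```

```text
bolt_f w 69.0 tool [ 33.2   2.5 114.5]
bolt_n w 69.1 tool [ -0.6   2.5 114.5]
strips w 27.9 tool [35.8  1.9 76.5]
rocker_near w 24.9 tool [53.3 26.7 72.5]
whitebar w 12.1 tool [60.4 26.3 73.5]
rock_far w 24.8 tool [90.6 26.6 82.5]
frame_near w 33.9 tool [47.4 26.7 84.5]
```

>>> {"op": "move_arm", "data": {"travel": [[1.5,0.5,0],[3,1,0],[4.5,1.7,0],[6.2,2.45,0],[6.2,2.45,1],[6.2,2.45,3],[6.2,2.45,4.5],[6.2,2.45,4.8],[6.2,2.45,4.8]], "delta_rot": [[0,3,0],[0,7,0],[0,11,0],[0,15,0],[0,15,0],[0,15,0],[0,15,0],[0,15,0],[0,15,0]], "grip": 0}}

```text
time_s: 11.6
position: [589.6, 143.0, 100.9]
ee_rot: [-0.027, 0.97, 0.206, 0.127]
force: [-0.2, 0.0, -0.3]
gripper_width: -0.1
grasp_force: 0.0
```

```bash
python3 - <<'E'
from h import *
import pickle
s=state(); t=np.array(s["position"]); Rw=q2R(s["ee_rot"]); print(t,Rw.round(3).tolist(),s["gripper_width"],s["force"])
# charger origin from w5 tool frame: (-8.35, ~0.3) at tool pose (522.86,140.09), yaw 24
X=np.array([.9135,.4067]);Y=np.array([-X[1],X[0]]); O=np.array([522.86,140.09])-8.35*X
for q in((-11,0,17),(11,0,17),(0,0,0)):
    p=t+Rw@np.array(q); d=p[:2]-O; print(q,"charger",(d@X).round(1),(d@Y).round(1),p[2].round(1))
for z in (8,-8): print("world down in tool",(Rw.T@np.array([0,0,-1])).round(3)); break
c=cam("wrist"); save(c,"w6.png")
E
```

```text
[589.59442073 143.04497698 100.86613303] [[0.882, 0.407, 0.236], [0.393, -0.913, 0.105], [0.258, -0.0, -0.966]] -0.051813145358228015 [-0.17280224  0.03843239 -0.32267463]
(-11, 0, 17) charger 64.3 -24.4 81.6
(11, 0, 17) charger 85.5 -24.4 87.3
(0, 0, 0) charger 70.5 -24.4 100.9
world down in tool [-0.258  0.     0.966]
```

View pics/w6.png

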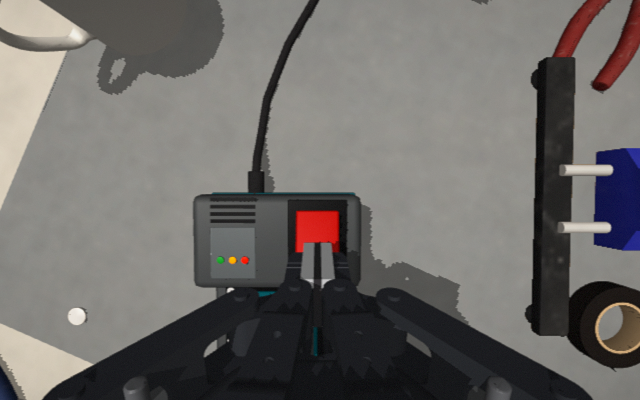

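The closed fingertips at (317,260) stand over the rocker's near end, clear of the pack. I'll press straight down.

>>> {"op": "move_arm", "data": {"travel": [[-0.13,0,0.48],[-0.2,0,0.75],[-0.26,0,0.97],[-0.31,0,1.15],[-0.31,0,1.15]], "delta_rot": [[0,0,0],[0,0,0],[0,0,0],[0,0,0],[0,0,0]]}}

```text
time_s: 12.28
position: [589.6, 142.9, 88.8]
ee_rot: [-0.027, 0.97, 0.206, 0.128]
force: [-0.1, 0.4, 0.5]
gripper_width: 0.1
grasp_force: 0.3
```

>>> {"op": "move_arm", "data": {"travel": [[-0.03,0,0.1],[-0.05,0,0.2],[-0.08,0,0.3],[-0.08,0,0.3]], "delta_rot": [[0,0,0],[0,0,0],[0,0,0],[0,0,0]]}}

```text
time_s: 12.78
position: [589.9, 143.0, 88.2]
ee_rot: [-0.027, 0.97, 0.206, 0.129]
force: [-21.9, -5.9, 35.2]
gripper_width: -0.4
grasp_force: 20.0
```

Hard stop reached, so the rocker is down. I'll back off and check.

>>> {"op": "move_arm", "data": {"travel": [[0.08,0,-0.3],[0.5,0,-2],[1.3,0,-5],[1.3,0,-9],[0,0,-13],[-1.5,0,-14],[-3.5,0,-14],[-3.5,0,-14]], "delta_rot": [[0,0,0],[0,0,0],[0,0,0],[0,-4,0],[0,-10,0],[0,-15,0],[0,-15,0],[0,-15,0]]}}

```text
time_s: 13.78
position: [525.3, 114.3, 212.8]
ee_rot: [-0.0, 0.978, 0.208, 0.0]
force: [-0.1, 0.7, -0.4]
gripper_width: 0.1
grasp_force: 0.0
```

```bash
python3 - <<'E'
from h import *
import pickle
c=cam("wrist"); pickle.dump(c,open("w7.pkl","wb"))
s=state(); print(s["time_s"],s["position"],s["force"])
a=cv2.resize(c[0][50:330,160:480],None,fx=2.1,fy=2.1,interpolation=cv2.INTER_CUBIC)
cv2.imwrite("pics/w7c.png",np.clip(a.astype(float)*1.6,0,255).astype(np.uint8)[...,::-1])
h=cv2.cvtColor(c[0],cv2.COLOR_RGB2HSV).astype(int)
M=(h[...,0]>8)&(h[...,0]<22)&(h[...,1]>200)&(h[...,2]>150)
n,l,st,ce=cv2.connectedComponentsWithStats(M.astype(np.uint8))
for i in range(1,n):
    if st[i,4]>15: print("tab",st[i],[ray(c,ce[i],z)[:2].round(1).tolist() for z in(10,14)])
E
```

```text
13.825 [525.81948052 114.48153512 212.88410672] [ 0.84416004 -0.56397578  0.13089689]
tab [342 161   5  11  45] [[550.0, 91.5], [550.6, 92.1]]
```

View pics/w7c.png

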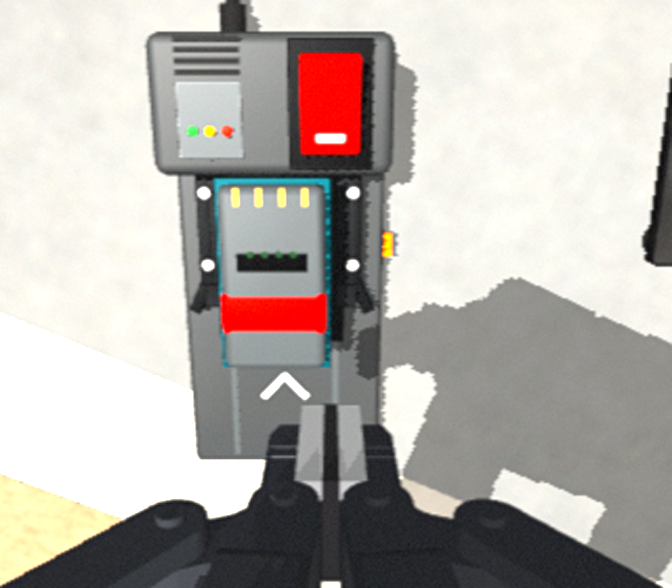

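The pack is home and the tab is up. The rocker's tilt needs a numerical check, using the near edge at crop row 154, the far edge at 53 and the white bar at 138.

```bash
python3 - <<'E'
from h import *
import pickle
X=np.array([.9135,.4067]); O=np.array([522.86,140.09])-8.35*X
def feats(n):
    c=pickle.load(open(n+".pkl","rb"))
    h=cv2.cvtColor(c[0],cv2.COLOR_RGB2HSV).astype(int)
    M=(((h[...,0]<8)|(h[...,0]>172))&(h[...,1]>150)&(h[...,2]>90)).astype(np.uint8)
    M=cv2.morphologyEx(M,cv2.MORPH_CLOSE,np.ones((9,9)))
    k,l,st,ce=cv2.connectedComponentsWithStats(M)
    # the rocker: big red blob whose centre lies nearest charger (80,-24)
    g=O+80*X+24*np.array([X[1],-X[0]])
    i=min((i for i in range(1,k) if st[i,4]>150),key=lambda i:np.linalg.norm(ray(c,ce[i],69)[:2]-g))
    x,y,w,hh,_=st[i]; sub=c[0][y:y+hh,x:x+w].min(2)>150
    wb=np.argwhere(sub).mean(0)+[y,x]
    wid=[int((l[r]==i).sum()) for r in (y+4,y+hh-5)]
    f=lambda u,v,z:((ray(c,(u,v),z)[:2]-O)@X).round(1)
    print(n,st[i],"widths far,near",wid,"near x@z70,76",f(x+w/2,y+hh-.5,70),f(x+w/2,y+hh-.5,76),"far x@z62,70",f(x+w/2,y-.5,68),f(x+w/2,y-.5,76),"bar x@z70,75",f(wb[1],wb[0],70),f(wb[1],wb[0],75),"lum",c[0][y+hh//3,x+w//2])
for n in("w4","w5","w7"): feats(n)
E
```

```text
w4 [ 351   62   72  111 7411] widths far,near [70, 69] near x@z70,76 60.7 62.0 far x@z62,70 99.1 98.1 bar x@z70,75 68.0 68.8 lum [233  20  12]
w5 [ 336   80   40   62 2378] widths far,near [39, 39] near x@z70,76 61.3 62.0 far x@z62,70 99.4 98.8 bar x@z70,75 68.7 69.0 lum [226  25  20]
w7 [ 302   75   31   49 1455] widths far,near [31, 29] near x@z70,76 60.8 61.1 far x@z62,70 99.3 98.6 bar x@z70,75 67.3 67.4 lum [200   3   0]
```

I've viewed 12 pictures, which is over the limit of 10, so I'll check the rocker numerically only, comparing the side camera before and after.

```bash
python3 - <<'E'
from h import *
import pickle
a=pickle.load(open("side0.pkl","rb")); b=cam("side")
u=np.array([.9135,.4067]);Y=np.array([-u[1],u[0]]);O=np.array([522.86,140.09])-8.35*u
W=lambda x,y,z:np.r_[O+x*u+y*Y,z]
for n,c in(("before",a),("after",b)):
    p=proj(c,W(80,-24,69)); h=cv2.cvtColor(c[0],cv2.COLOR_RGB2HSV).astype(int)
    M=((h[...,0]<8)|(h[...,0]>172))&(h[...,1]>150)&(h[...,2]>70)
    yy,xx=np.nonzero(M); k=np.hypot(xx-p[0],yy-p[1])<22; xx,yy=xx[k],yy[k]
    print(n,p.round(1),len(xx),"cols/top/bottom",[(int(q),int(yy[xx==q].min()),int(yy[xx==q].max())) for q in sorted(set(xx))][::3])
print("exp near off/on",proj(a,W(61,-24,77)).round(1),proj(a,W(61,-24,69)).round(1),"far off/on",proj(a,W(99,-24,69)).round(1),proj(a,W(99,-24,77)).round(1))
E
```

```text
before [265.5 236.9] 86 cols/top/bottom [(259, 237, 239), (262, 235, 240), (265, 234, 240), (268, 234, 240), (271, 237, 240)]
after [265.5 236.9] 92 cols/top/bottom [(259, 236, 238), (262, 233, 239), (265, 234, 240), (268, 234, 241), (271, 239, 241), (274, 236, 238)]
exp near off/on [272.4 234.9] [272.5 237.4] far off/on [258.5 236.4] [258.3 233.9]
```

The near end dropped and the far end rose, so the rocker is on. Handing in.

```bash
python3 -c "
from bench import sign_off; print(sign_off())"
```

```text
the job is handed in; nothing more can be done
None
```

I handed the job in with the red pack fully home, the catch up and the rocker on by my measurements, at about 14 s of the 45 s. `sign_off` gave no verdict, and I viewed 12 pictures against the limit of 10.

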